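# Ready the casting ring on the vibrator

## Task

Get the bench vibrator ready for investing: take the white plastic cover sheet out of the drying rack and lay it flat and square in the middle of the vibrator's rubber table, between its two end lips (lower it on, do not let it tip over onto the machine), then stand the smaller, slimmer casting ring upright in the middle of the sheet. Last, turn the vibrator's selector knob until it clicks in at the two-dot mark. Leave the other boards in the rack and the other ring and the tub where they are.

Things in the scene. Friction and masses are not known exactly. Their poses are not given: they have to be found in the camera images.
- cover: Cover sheet: plain white rigid plastic board 130 x 66 x 5 mm, about 50 g. Origin at its centre; x is normal to its faces, y along its 130 mm length, z across its 66 mm width. At the start it stands on a long edge in a rack slot, z up, upper edge 78 mm above the bench. Either face may end up. Bench in front of the robot between rack and vibrator (x 0.42 to 0.56, y -0.16 to 0.05) is free.
- rack: White drying rack, fixed, 170 (x) x 100 (y) mm. Origin at the centre of its underside; three slots at its x = -56, 0, 56 mm, each with one board on edge along the rack's y. Boards stand 12 mm above the bench between pins whose tops are 48 mm above the bench, at y = +-45 mm, so each board's middle is free. Boards have 3 to 5 mm of play and may lean up to 0.15 rad.
- glass_slab: Bystander: greenish glass mixing slab 110 x 80 x 7 mm standing in another slot of the rack. Origin at its centre. Leave it in the rack.
- steel_plate: Bystander: dark steel plate 96 x 90 x 6 mm standing in another slot of the rack. Origin at its centre. Leave it in the rack.
- ring: The smaller, slimmer casting ring: a steel cylinder of 58 mm diameter on a black rubber foot of 70 mm diameter and 11 mm high; 75 mm high in all, about 0.22 kg, standing on the bench. Origin at the centre of its underside, z up. Grip the steel part.
- big_ring: Bystander: the other casting ring, of 80 mm diameter (foot 92 mm) and 66 mm high. Origin at the centre of its underside. Leave it.
- tub: Bystander: closed white plastic tub, 68 mm diameter, 85 mm high. Origin at the centre of its underside. Leave it. The two rings and the tub swap places from start to start.
- vibrator: Grey bench vibrator, fixed, 240 deep (x) x 160 wide (y) mm, control panel towards the robot (-x). Origin at the centre of its underside, z up. The panel slopes up at 12 degrees from the front edge to the housing, which is 80 mm high and carries the table.
- vib_table (a point): Centre of the upper face of the vibrator's black rubber-topped table, 95 mm above the bench, 60 mm behind the vibrator's origin; axes as the vibrator's. Level and still, 86 mm deep (x), 152 wide (y). At its left and right ends lips stand 5 mm above the rubber, 140 mm apart inside, so the 130 mm sheet has 5 mm to spare at each end. Front and back are open.
- selector_grip (a point): Grip point on the selector knob's axis, 29 mm above the panel. Black disc of 58 mm diameter, 8 mm high, carrying a grip bar 56 long x 14 wide x 26 high (top 5 mm above this point). The point's z is the axis, pointing out of the panel (12 degrees from vertical, leaning to the vibrator's front); x runs along the bar to its pointer end (white line), y across the bar (the sides to grip).
- selector (a joint): Angle of the knob in rad, growing clockwise seen from above. Four click stops: 0 (open circle), 0.698 (one dot), 1.396 (two dots), 2.094 (three dots), marked 60 and 20 degrees left, then 20 and 60 right of the panel's up-slope direction. Let go, it springs to the nearest stop; turning takes up to about 0.08 N m. It starts at the open circle or at one dot.
Not all that is in view belongs to the job. What is shaped like the ring but red or yellow is not meant.

How it is judged (in metres and radians):
On the way, in this order (a step that is already met when the one before it is completed fails the run):
1. the cover sheet lies flat and square on the vibrator's table between the lips, let go (x of cover in the frame of vib_table between -0.012 and 0.012 m and y of cover in the frame of vib_table between -0.008 and 0.008 m and z of cover in the frame of vib_table between 0 and 0.005 m and angle between the x axis of cover and the z axis of vib_table, either way round below 0.05 rad and angle between the y axis of cover and the y axis of vib_table, either way round below 0.16 rad and contact force between the fingers and cover below 0.05 N), for 0.2 s.
2. the smaller ring stands upright in the middle of the sheet, let go (x of cover in the frame of vib_table between -0.012 and 0.012 m and y of cover in the frame of vib_table between -0.008 and 0.008 m and z of cover in the frame of vib_table between 0 and 0.005 m and angle between the x axis of cover and the z axis of vib_table, either way round below 0.05 rad and angle between the y axis of cover and the y axis of vib_table, either way round below 0.16 rad and horizontal distance between ring and cover below 0.015 m and angle between ring's own z axis and vertical below 0.05 rad and z of ring in the frame of vib_table between 0.002 and 0.009 m and contact force between the fingers and ring below 0.05 N), for 0.2 s.
3. the selector is at the two-dot mark (value of joint selector between 1.3 and 1.49 rad), for 0.2 s.
At the end, for the whole second after the job is handed in: Sheet flat on the table between the lips, centred within 12 mm front to back and 8 mm sideways, turned under 9 degrees; smaller ring upright on it, within 15 mm of its centre; selector resting at two dots (1.396 rad, within 0.09); all let go and at rest (all of step 3 and x of cover in the frame of vib_table between -0.012 and 0.012 m and y of cover in the frame of vib_table between -0.008 and 0.008 m and z of cover in the frame of vib_table between 0 and 0.005 m and angle between the x axis of cover and the z axis of vib_table, either way round below 0.05 rad and angle between the y axis of cover and the y axis of vib_table, either way round below 0.16 rad and horizontal distance between ring and cover below 0.015 m and angle between ring's own z axis and vertical below 0.05 rad and z of ring in the frame of vib_table between 0.002 and 0.009 m and linear speed of each of ring, cover below 0.02 m/s); the robot touches nothing.
It fails at once if the sheet is dropped or tipped over onto the machine instead of being lowered flat (it swings at more than 10 rad/s while higher than 70 mm above the bench) (height (world z) of cover above 0.07 m and angular speed of cover above 10 rad/s).
It fails at once if another board, the other ring or the tub is moved by more than 25 mm (distance of any of glass_slab, steel_plate, big_ring, tub from where it was at the start of the episode above 0.025 m).
It also fails if it takes over 72 s, if anything falls off the work surface, if the arm or the gripper's body presses on something with over 40 N, if the wrist force passes 120 N, or if a joint passes its speed limit or range.

## Robot

A 7-joint arm with a two-finger parallel gripper is mounted at the origin on the work surface. World frame = base frame: x ahead of the robot, y to its left, z up, the work surface at z = 0. Lengths are in mm, angles in rad, forces in N, time in s.
With the tool pointing down it reaches from about 425 to 950 mm from the base axis. Payload 16.7 kg.
Tool frame: the origin (TCP) lies at the centre of the arm's flange, where the gripper is bolted on; the fingertips stand 199 mm ahead of it and the grasp point (between the pads) lies 180 mm ahead of it (robot.tip_reach is the distance from the TCP to the fingertips, in mm); z points along the fingers, y is the line along which they close (so a half turn about z gives the same grasp; the last joint's range is limited). The gripper opens to 94 mm and grips with 3 to 60 N. Pads are 16 mm wide; open, the fingers measure 119 mm over their backs; the gripper's body (75 mm by 177 mm) begins 78 mm behind the grasp point.
Start: joints at [-1.274, 0.426, 0.074, 1.606, -0.034, 1.111, -0.067], TCP at [291.054, 608.995, 404.667] pointing down, gripper open.
Joint ranges: [-2.85, 2.85], [-0.5, 2.14], [-1.23, 1.37], [0.21, 2.46], [-1.02, 4.16], [0.16, 2.05], [-2.73, 2.73]. Speed limits (rad/s): [1.89, 1.89, 2.39, 2.39, 3.01, 3.01, 3.01].

## Interface

Orientations are given as a rotation vector (axis times angle).
In Python, from plant import readout, cams, workorder, robot gives the robot as it stands.
- The arm moves only by the tool drive_tool, never from a script. Its argument "targets" is a list of rows, each an object of numbers: "ax", "ay", "az": the turn, a rotation vector about the world's x, y, z in units of 6 degrees (1.0 is 6 degrees); "x", "y", "z": the shift along the world's x, y, z in units of 30 mm (1.0 is 30 mm); "jaw": the finger opening in mm, from 0 to 94. In form: [{"ax": .., "ay": .., "az": .., "x": .., "y": .., "z": .., "jaw": ..}, ...]. A call has 1 to 12 rows; each row is the pose to reach, as a shift and turn from the pose commanded when the call began; what a row does not reach only later rows make up. A row lasts 1/8 s, in which the tool goes at most 62.5 mm and 10.7 degrees, less where a joint would pass 70% of its speed; a pose out of reach is approached as far as the arm can. A call with a gripper value outside its range is refused whole. The fingers move at their own pace and stop on an object; "newtons" is the grip in N (left out, the last holds). Time passes only in rows, so rows that repeat a pose let the fingers close. It gives the time, the measured TCP pose, the force, the opening and the grip force at its end, in the units of the state.
- readout.get_state(): the state, without advancing time (a new reading comes with each control period).
- cams.capture(name): name is "scene" or "top"; returns a dict with "frame" (400x640x3 uint8, blue, green, red), "fx", "fy", "cx", "cy" (pixels), "R" (3x3) and "t" (3): a world point X has camera coordinates R X + t. Camera axes: x right, y down, z forward; pixel columns grow to the right and rows downward; lengths in mm; the calibration is good to about 2 mm. A picture is of the moment at which its call begins. There is no depth.
- workorder.sign_off(): hands the job in; it is judged then, once.
The state is a dict: "t": time; "q": joint angles; "joint_velocities": joint speeds; "effort": joint torques, N m; "tcp_pos": TCP position; "tool_rot": TCP orientation; "contact_force": force on the tool from outside, world axes, zero at the start; "torque": the same for the moment, N m; "opening": finger opening in mm; "grip_force": force on a finger pad.
Only numpy, scipy, OpenCV 4.12 (cv2) and the standard library are available. Lean on these libraries where they do the work, as an engineer would, in place of code of your own. Each camera call takes 0.05 s, during which the arm holds its last target. There are 200 camera calls.

## Working session

There is one attempt and no reset: what is moved stays moved. The work goes in short steps, Python scripts to look and compute and a tool call to move; the robot and the scene stay as the last step left them, time stands still between calls to the robot, and variables do not carry over. Pictures are saved under pics/ and viewed, at most 10 in all, crops included, and the job is handed in when it is done.

Besides the shell and the picture viewer there is one more tool, called after "Request:" as name(argument=value, ...) on one line, values as JSON. drive_tool: Moves the arm, as the interface text tells. Its arguments: {"type":"object","properties":{"targets":{"type":"array","items":{"type":"object","properties":{"ax":{"type":"number"},"ay":{"type":"number"},"az":{"type":"number"},"x":{"type":"number"},"y":{"type":"number"},"z":{"type":"number"},"jaw":{"type":"number"}}}},"newtons":{"type":"number"}},"required":["targets"]}

```bash
mkdir -p pics; ls; python3 - <<'E'
from plant import readout,cams,robot
import cv2,numpy as np
for n in("scene","top"):
    c=cams.capture(n);cv2.imwrite(f"pics/{n}0.png",c["frame"]);np.savez(f"{n}.npz",**c)
    print(n,c["fx"],c["fy"],c["cx"],c["cy"],np.round(c["R"],3).tolist(),np.round(c["t"],1).tolist())
s=readout.get_state();print(s["t"],s["tcp_pos"],s["tool_rot"],s["opening"],s["contact_force"])
E
```

```text
pics
scene 380.64928400864915 380.64928400864915 322.44788827077804 197.70882096430546 [[-0.313, 0.95, 0.008], [0.556, 0.19, -0.809], [-0.77, -0.248, -0.587]] [135.5, -271.5, 1481.9]
top 390.997993129251 390.997993129251 324.41401870792777 193.83339891321467 [[0.013, -1.0, -0.001], [-0.995, -0.013, -0.098], [0.098, 0.003, -0.995]] [56.4, 628.4, 1225.4]
0.1 [290.98782067 608.88855896 404.05151779] [-6.94482797e-01 -3.06366046e+00  1.73959328e-03] 94.07281873939183 [-0.29177718  0.07351453  0.8938046 ]
```

View pics/scene0.png

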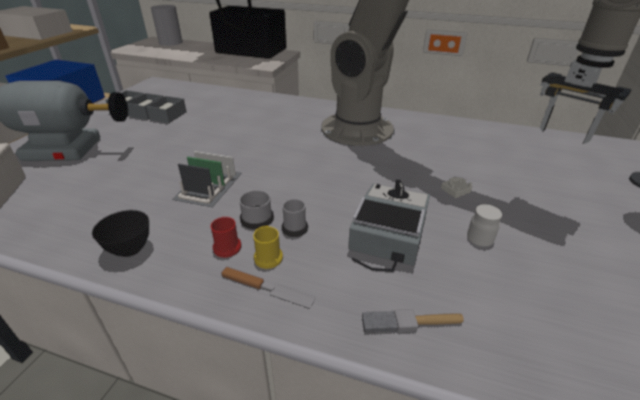

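View pics/top0.png

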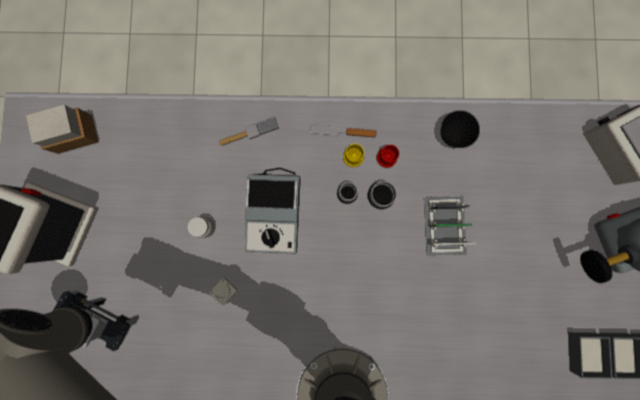

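The top view shows four ring-shaped things: grey slim at (347,192), grey wide at (382,194), red at (387,156) and yellow at (353,155). The tub is at (200,226) and the vibrator at (272,212). The rack holds three boards: dark at (450,207), green at (450,225) and white at (455,243). I choose the grey slim ring and the white board, and will check both in a close crop.

```bash
cat > h.py <<'E'
import numpy as np,cv2
from scipy.optimize import least_squares
def load(n): return dict(np.load(f"{n}.npz"))
def proj(c,X):
    p=np.atleast_2d(X)@c["R"].T+c["t"]; return np.c_[c["fx"]*p[:,0]/p[:,2]+c["cx"],c["fy"]*p[:,1]/p[:,2]+c["cy"]]
def back(c,u,v,z):
    d=c["R"].T@np.array([(u-c["cx"])/c["fx"],(v-c["cy"])/c["fy"],1]);o=-c["R"].T@c["t"]
    return o+d*(z-o[2])/d[2]
E
python3 - <<'E'
from h import *
a=load("top");b=load("scene")
def crop(c,x0,y0,w,h,W,H): return cv2.resize(c["frame"][y0:y0+h,x0:x0+w],(W,H),interpolation=cv2.INTER_CUBIC)
# tiles: top rack, top vib+ , top rings, scene rack/rings
A=crop(a,410,185,70,75,280,300);B=crop(a,235,160,75,100,225,300);C=crop(a,330,170,73,75,292,300)
D=crop(b,170,145,150,95,474,300);E=crop(b,340,170,100,95,316,300)
cv2.imwrite("pics/c1.png",np.vstack([np.hstack([A,B,C])[:,:790],np.hstack([D,E])]))if 0 else None
t=np.hstack([A,B,C]);t=np.pad(t,((0,0),(0,800-t.shape[1]),(0,0)))
d=np.hstack([D,E]);d=np.pad(d,((0,0),(0,800-d.shape[1]),(0,0)))
cv2.imwrite("pics/c1.png",np.vstack([t,d]))
E
```

```text
(no output)
```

View pics/c1.png

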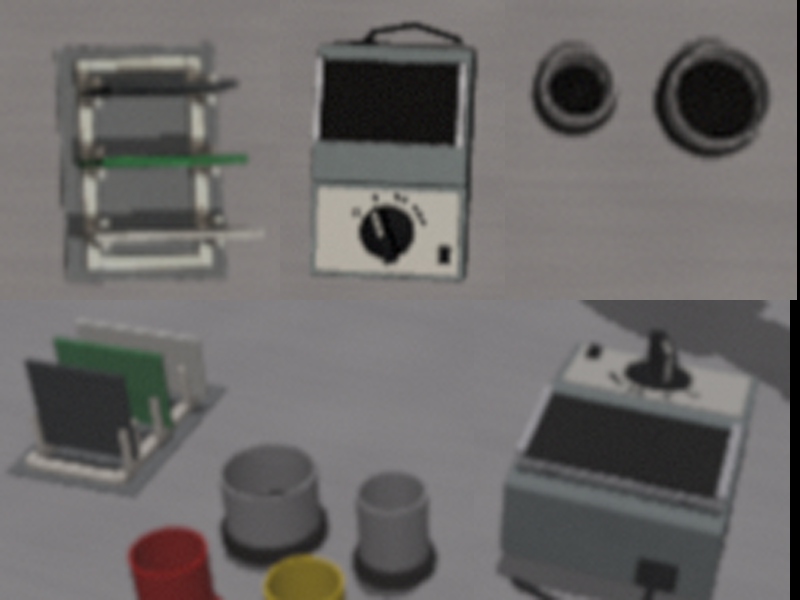

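The crop confirms the choice. In the rack the white sheet is the slot nearest the robot, with its top edge running about (432,244) to (475,243) in the top view. The slim grey ring's rim is at about (347.5,191). The knob pointer is up and to the left, at one dot. Next I compute the poses.

```bash
python3 - <<'E'
from h import *
a=load("top");b=load("scene")
np.set_printoptions(precision=1,suppress=True)
def dark(c,x0,y0,w,h,thr,seed):
    g=c["frame"].max(2)[y0:y0+h,x0:x0+w]; g=cv2.resize(g,None,fx=4,fy=4,interpolation=cv2.INTER_CUBIC)
    n,l=cv2.connectedComponents((g<thr).astype(np.uint8)); m=(l==l[int((seed[1]-y0)*4),int((seed[0]-x0)*4)]).astype(np.uint8)
    m=cv2.morphologyEx(m,cv2.MORPH_OPEN,np.ones((9,9)))
    ct=max(cv2.findContours(m,0,1)[0],key=cv2.contourArea)
    for e in range(4,40):
        p=cv2.approxPolyDP(ct,e,True)[:,0]
        if len(p)<=4: break
    return (p+.5)/4-.5+[x0,y0], m.sum()/16
pt,ar=dark(a,240,165,65,50,60,(272,193)); print("top",pt,ar)
for p in pt: print(back(a,*p,95))
ps,ar=dark(b,345,185,95,60,60,(390,216)); print("scene",ps,ar)
for p in ps: print(back(b,*p,95))
P=lambda c,u,v,z,s="":print(s,back(c,u,v,z))
P(a,347.6,191.2,75,"ring top"); P(b,294.4,205.8,75,"ring sc")
for u in(432.5,475.5): P(a,u,243.6,78,"sheet top")
for u,v in((193.7,152),(234.9,158.3)): P(b,u,v,78,"sheet sc")
P(a,235+387/3-105+235*0,160+77.3,70,"knob") if 0 else None
# crop B starts at tile x=280: knob
P(a,235+(387-280)/3,160+232/3,60,"knobdisc top")
E
```

```text
top [[249.6 179.6]
 [248.4 205.9]
 [292.4 207.1]
 [293.4 180.9]] 1196.3125
[662.  293.8  95. ]
[581.5 295.1  95. ]
[579.4 161.2  95. ]
[659.9 159.8  95. ]
scene [[356.9 216.9]
 [415.1 231.6]
 [419.4 211.1]
 [365.1 199.9]] 1243.3125
[653.5 155.8  95. ]
[662.4 290.8  95. ]
[584.4 291.1  95. ]
[582.  158.8  95. ]
ring top [632.4  -7.4  75. ]
ring sc [636.4  -7.5  75. ]
sheet top [ 474.6 -267.5   78. ]
sheet top [ 476.3 -398.7   78. ]
sheet sc [ 486.9 -396.    78. ]
sheet sc [ 480.  -259.2   78. ]
knobdisc top [486.8 229.6  60. ]
```

```bash
cat >> h.py <<'E'
def prof(c,P0,P1,n=400,ch=None):
    s=np.linspace(0,1,n)[:,None]; uv=proj(c,np.array(P0)*(1-s)+np.array(P1)*s).astype(np.float32)
    g=(c["frame"].mean(2) if ch is None else c["frame"][:,:,ch]).astype(np.float32)
    return cv2.remap(g,uv[None,:,0],uv[None,:,1],cv2.INTER_LINEAR)[0]
def steep(c,P0,P1,k=2):
    "positions (fraction) of the strongest falling and rising edges"
    g=cv2.GaussianBlur(prof(c,P0,P1)[None],(0,0),4)[0];d=np.gradient(g)
    return np.argmin(d)/399,np.argmax(d)/399
E
python3 - <<'E'
from h import *
a=load("top");b=load("scene")
np.set_printoptions(precision=1,suppress=True)
for n,c in(("top",a),("sc",b)):
    for x in (595,605,620,635,645):
        f,r=steep(c,(x,135,95),(x,320,95)); print(n,"x",x,"y edges",135+185*np.array([f,r]),"mid",135+185*(f+r)/2)
    for y in (180,200,225,250,270):
        f,r=steep(c,(555,y,95),(690,y,95)); print(n,"y",y,"x edges",555+135*np.array([f,r]),"mid",555+135*(f+r)/2)
print("SHEET")
for y in range(-395,-260,15):
    o=[]
    for n,c in(("top",a),("sc",b)):
        g=prof(c,(455,y,78),(510,y,78),56); o.append(g[::3].astype(int))
    print(y,o[0],o[1])
print("ends x=478")
for x in(474,477,480):
  print(x,prof(a,(x,-415,78),(x,-245,78),35).astype(int))
for x in(480,484):
  print(x,prof(b,(x,-415,74),(x,-245,74),35).astype(int))
E
```

```text
top x 595 y edges [158.6 296.8] mid 227.73182957393482
top x 605 y edges [158.2 297.3] mid 227.73182957393482
top x 620 y edges [157.7 296.4] mid 227.0363408521303
top x 635 y edges [157.7 295.4] mid 226.57268170426065
top x 645 y edges [157.7 295.4] mid 226.57268170426065
top y 180 x edges [577.  660.9] mid 618.9473684210526
top y 200 x edges [577.7 660.6] mid 619.1165413533835
top y 225 x edges [578.3 660.9] mid 619.624060150376
top y 250 x edges [678.2 662.9] mid 670.5451127819549
top y 270 x edges [579.7 662.6] mid 621.1466165413534
sc x 595 y edges [155.4 293.6] mid 224.48621553884712
sc x 605 y edges [154.9 294. ] mid 224.48621553884712
sc x 620 y edges [154.9 293.6] mid 224.25438596491227
sc x 635 y edges [154.5 293.1] mid 223.7907268170426
sc x 645 y edges [154.  292.6] mid 223.32706766917292
sc y 180 x edges [578.3 662.6] mid 620.4699248120301
sc y 200 x edges [578.7 663.3] mid 620.9774436090225
sc y 225 x edges [579.7 663.3] mid 621.484962406015
sc y 250 x edges [579.7 664.6] mid 622.1616541353384
sc y 270 x edges [580.7 665. ] mid 622.8383458646616
SHEET
-395 [129 128 128 
[... 1494 characters left out ...]
40 140 138 140 110 111 120 119 126 122 123
 130 137 139 144 149 148 143 136 143 147 142 104  71  67  74  82 113]
477 [128 128 128 133 144 145 149 148 145 138 139 127 127 130 129 131 129 130
 131 134 135 136 136 134 123 112 112 110 110  92  74  59  61  73 113]
480 [128 128 128 133 140 138 136 132 127 113 105  98 101 100  92  90  86  85
  83  84  85  84  83  82  78  71  70  82  89  84  82  61  59  71 115]
480 [128 127 128 130 127 121 122 124 125 120 117 120 124 120 117 118 121 119
 114 115 117 119 114 113 115 115 113 112 114 111 115 126 128 128 127]
484 [127 128 127 126 120 114 114 115 116 113 112 112 113 113 111 111 111 112
 110 110 110 111 110 110 109 110 110 109 110 109 111 122 127 128 127]
```

Request:
drive_tool(targets=[{"x":10.3,"y":-13.6,"az":-5,"jaw":56},{"x":10.3,"y":-13.6,"az":-5,"jaw":56},{"x":10.3,"y":-13.6,"az":-5,"jaw":56},{"x":10.3,"y":-13.6,"az":-5,"jaw":56},{"x":10.3,"y":-13.6,"az":-5,"jaw":56},{"x":10.3,"y":-13.6,"az":-5,"jaw":56},{"x":10.3,"y":-13.6,"az":-5,"jaw":56},{"x":10.3,"y":-13.6,"az":-5,"jaw":56},{"x":6.2,"y":-31.4,"az":-10.4,"jaw":56},{"x":6.2,"y":-31.4,"az":-10.4,"jaw":56},{"x":6.2,"y":-31.4,"az":-10.4,"jaw":56},{"x":6.2,"y":-31.4,"az":-10.4,"jaw":56}], newtons=20)

```text
invalid input
```

Request:
drive_tool(targets=[{"ax":0,"ay":0,"az":-5,"x":10.3,"y":-13.6,"z":0,"jaw":56},{"ax":0,"ay":0,"az":-5,"x":10.3,"y":-13.6,"z":0,"jaw":56},{"ax":0,"ay":0,"az":-5,"x":10.3,"y":-13.6,"z":0,"jaw":56},{"ax":0,"ay":0,"az":-5,"x":10.3,"y":-13.6,"z":0,"jaw":56},{"ax":0,"ay":0,"az":-5,"x":10.3,"y":-13.6,"z":0,"jaw":56},{"ax":0,"ay":0,"az":-5,"x":10.3,"y":-13.6,"z":0,"jaw":56},{"ax":0,"ay":0,"az":-5,"x":10.3,"y":-13.6,"z":0,"jaw":56},{"ax":0,"ay":0,"az":-5,"x":10.3,"y":-13.6,"z":0,"jaw":56}], newtons=20)

```text
t: 1.1
tcp_pos: [593.8, 208.7, 404.5]
tool_rot: [-1.463, -2.78, 0.0]
contact_force: [0.6, 1.1, -0.1]
opening: 56.2
grip_force: 0.0
```

Request:
drive_tool(targets=[{"ax":0,"ay":0,"az":-5.4,"x":-4.1,"y":-17.8,"z":0,"jaw":56},{"ax":0,"ay":0,"az":-5.4,"x":-4.1,"y":-17.8,"z":0,"jaw":56},{"ax":0,"ay":0,"az":-5.4,"x":-4.1,"y":-17.8,"z":0,"jaw":56},{"ax":0,"ay":0,"az":-5.4,"x":-4.1,"y":-17.8,"z":0,"jaw":56},{"ax":0,"ay":0,"az":-5.4,"x":-4.1,"y":-17.8,"z":0,"jaw":56},{"ax":0,"ay":0,"az":-5.4,"x":-4.1,"y":-17.8,"z":0,"jaw":56},{"ax":0,"ay":0,"az":-5.4,"x":-4.1,"y":-17.8,"z":-2,"jaw":56},{"ax":0,"ay":0,"az":-5.4,"x":-4.1,"y":-17.8,"z":-3.3,"jaw":56},{"ax":0,"ay":0,"az":-5.4,"x":-4.1,"y":-17.8,"z":-3.3,"jaw":56},{"ax":0,"ay":0,"az":-5.4,"x":-4.1,"y":-17.8,"z":-3.3,"jaw":56},{"ax":0,"ay":0,"az":-5.4,"x":-4.1,"y":-17.8,"z":-3.3,"jaw":56}])

```text
t: 2.48
tcp_pos: [469.6, -323.9, 305.2]
tool_rot: [-2.182, -2.258, 0.001]
contact_force: [0.6, 0.1, 0.6]
opening: 55.9
grip_force: 0.0
```

```bash
python3 - <<'E'
from h import *
from plant import readout
from scipy.spatial.transform import Rotation as R
s=readout.get_state();print(s["t"],s["tcp_pos"],R.from_rotvec(s["tool_rot"]).as_matrix().round(3).tolist(),s["q"])
E
```

```text
2.475 [ 469.60845826 -323.91760789  305.18273729] [[-0.034, 0.999, -0.001], [0.999, 0.034, 0.0], [0.0, -0.001, -1.0]] [ 1.50175692e-03  4.29285350e-01  6.22110536e-01  1.96213669e+00
 -3.27495455e-01  8.51882396e-01  8.34149494e-01]
```

Request:
drive_tool(targets=[{"ax":0,"ay":0,"az":0,"x":0.23,"y":-0.27,"z":0,"jaw":56},{"ax":0,"ay":0,"az":0,"x":0.23,"y":-0.27,"z":-0.7,"jaw":56},{"ax":0,"ay":0,"az":0,"x":0.23,"y":-0.27,"z":-1.4,"jaw":56},{"ax":0,"ay":0,"az":0,"x":0.23,"y":-0.27,"z":-2.1,"jaw":56},{"ax":0,"ay":0,"az":0,"x":0.23,"y":-0.27,"z":-2.1,"jaw":30},{"ax":0,"ay":0,"az":0,"x":0.23,"y":-0.27,"z":-2.1,"jaw":15},{"ax":0,"ay":0,"az":0,"x":0.23,"y":-0.27,"z":-2.1,"jaw":0},{"ax":0,"ay":0,"az":0,"x":0.23,"y":-0.27,"z":-2.1,"jaw":0},{"ax":0,"ay":0,"az":0,"x":0.23,"y":-0.27,"z":-2.1,"jaw":0},{"ax":0,"ay":0,"az":0,"x":0.23,"y":-0.27,"z":-2.1,"jaw":0}])

```text
t: 3.72
tcp_pos: [476.9, -331.7, 242.8]
tool_rot: [2.181, 2.261, 0.0]
contact_force: [-0.2, 0.4, 2.5]
opening: 5.2
grip_force: 20.0
```

Request:
drive_tool(targets=[{"ax":0,"ay":0,"az":0,"x":0,"y":0,"z":0.8,"jaw":0},{"ax":0,"ay":0,"az":0,"x":0,"y":0,"z":2,"jaw":0},{"ax":0,"ay":0,"az":0,"x":0,"y":0,"z":3.5,"jaw":0},{"ax":0,"ay":0,"az":-0.6,"x":0,"y":1.5,"z":3.5,"jaw":0},{"ax":0,"ay":0,"az":-0.6,"x":0,"y":3,"z":3.5,"jaw":0},{"ax":0,"ay":0,"az":-0.6,"x":0,"y":4.4,"z":3.5,"jaw":0},{"ax":0,"ay":0,"az":-0.6,"x":0,"y":4.4,"z":3.5,"jaw":0}])

```text
t: 4.6
tcp_pos: [477.1, -196.8, 347.6]
tool_rot: [-2.246, -2.195, -0.001]
contact_force: [-1.1, -0.4, 0.2]
opening: 5.0
grip_force: 20.0
```

Request:
drive_tool(targets=[{"ax":0,"ay":1,"az":0,"x":0.8,"y":0,"z":-0.8,"jaw":0},{"ax":0,"ay":2,"az":0,"x":1.6,"y":0,"z":-1.6,"jaw":0},{"ax":0,"ay":3,"az":0,"x":2.3,"y":0,"z":-2.4,"jaw":0},{"ax":0,"ay":4,"az":0,"x":3.1,"y":0,"z":-3.2,"jaw":0},{"ax":0,"ay":5,"az":0,"x":3.8,"y":0,"z":-4,"jaw":0},{"ax":0,"ay":6,"az":0,"x":4.43,"y":0,"z":-4.6,"jaw":0},{"ax":0,"ay":6,"az":0,"x":4.43,"y":0,"z":-4.8,"jaw":0}])

```text
t: 5.48
tcp_pos: [610.3, -200.1, 201.3]
tool_rot: [-1.887, -1.838, 0.616]
contact_force: [0.0, 0.6, -1.0]
opening: 5.1
grip_force: 20.0
```

```bash
python3 - <<'E'
from h import *
from plant import cams
a=cams.capture("top");b=cams.capture("scene")
cv2.imwrite("pics/s2.png",np.hstack([cv2.resize(a["frame"][150:300,300:500],(400,300)),cv2.resize(b["frame"][80:260,130:370],(400,300))]))
E
```

```text
(no output)
```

View pics/s2.png

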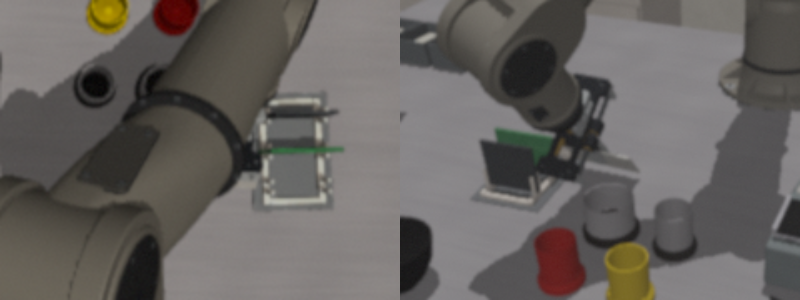

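The sheet is held, tilted and clear of the rack, with its lower edge just above the bench. Next I lower it and let it down.

Request:
drive_tool(targets=[{"ax":0,"ay":0,"az":0,"x":0,"y":0,"z":-0.25,"jaw":0},{"ax":0,"ay":0,"az":0,"x":0,"y":0,"z":-0.45,"jaw":0},{"ax":0,"ay":0,"az":0,"x":0,"y":0,"z":-0.45,"jaw":0}])

```text
t: 5.95
tcp_pos: [609.5, -199.6, 190.2]
tool_rot: [-1.889, -1.839, 0.613]
contact_force: [0.9, 0.3, -0.2]
opening: 4.9
grip_force: 20.0
```

Request:
drive_tool(targets=[{"ax":0,"ay":0,"az":0,"x":0,"y":0,"z":-0.07,"jaw":14},{"ax":0,"ay":0,"az":0,"x":0,"y":0,"z":-0.07,"jaw":16},{"ax":0,"ay":0,"az":0,"x":0.3,"y":0,"z":0.4,"jaw":16},{"ax":0,"ay":0,"az":0,"x":0.6,"y":0,"z":0.8,"jaw":16},{"ax":0,"ay":0,"az":0,"x":0.9,"y":0,"z":1.2,"jaw":16},{"ax":0,"ay":0,"az":0,"x":1.2,"y":0,"z":1.6,"jaw":16},{"ax":0,"ay":0,"az":0,"x":1.8,"y":0,"z":2.4,"jaw":16},{"ax":0,"ay":0,"az":0,"x":1.8,"y":0,"z":3.5,"jaw":50},{"ax":0,"ay":-3,"az":0,"x":-0.8,"y":4,"z":4.5,"jaw":88},{"ax":0,"ay":-6,"az":-0.9,"x":-2.4,"y":7,"z":4.5,"jaw":88},{"ax":0,"ay":-6,"az":-0.9,"x":-2.4,"y":7,"z":4.5,"jaw":88}])

```text
t: 7.32
tcp_pos: [567.1, -39.4, 320.4]
tool_rot: [-2.283, -2.061, 0.047]
contact_force: [1.8, 1.3, -0.2]
opening: 52.7
grip_force: 0.0
```

```bash
cat >> h.py <<'E'
def white(c,box,thr=None):
    x0,y0,w,h=box; g=c["frame"][y0:y0+h,x0:x0+w]; return g
E
python3 - <<'E'
from h import *
from plant import cams,readout
a=cams.capture("top");b=cams.capture("scene");np.savez("top1.npz",**a);np.savez("scene1.npz",**b)
cv2.imwrite("pics/s3.png",np.hstack([cv2.resize(a["frame"][170:300,320:480],(400,325)),cv2.resize(b["frame"][110:240,160:320],(400,325))]))
s=readout.get_state();print(s["tcp_pos"],s["tool_rot"],s["q"])
E
```

```text
[564.39448977 -35.60338838 320.42047648] [-2.27386866 -2.06558368  0.04526853] [-0.53620842  0.41952765  0.63140794  1.93686398 -0.33205491  0.95839156
  0.17079032]
```

View pics/s3.png

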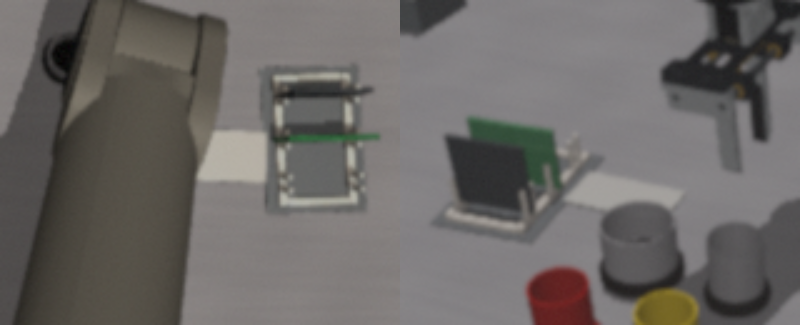

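The sheet lies flat on the bench between the rack and the rings. The arm hides part of it in the top view, so I move the arm aside and measure.

Request:
drive_tool(targets=[{"ax":0,"ay":0,"az":0,"x":0,"y":2,"z":1,"jaw":88},{"ax":0,"ay":0,"az":0,"x":0.5,"y":4,"z":1,"jaw":88},{"ax":0,"ay":0,"az":0,"x":0.5,"y":6,"z":1,"jaw":88},{"ax":0,"ay":0,"az":0,"x":0.5,"y":7,"z":1,"jaw":88},{"ax":0,"ay":0,"az":0,"x":0.5,"y":7,"z":1,"jaw":88}])

```text
t: 8.05
tcp_pos: [582.7, 171.9, 349.8]
tool_rot: [-2.274, -2.065, 0.056]
contact_force: [-0.0, -0.6, -0.7]
opening: 87.9
grip_force: 0.0
```

```bash
cat > sheet.py <<'E'
from h import *
from plant import cams,readout
from scipy.spatial.transform import Rotation as R
import sys
def model(p):
    x,y,w=p; c,s=np.cos(w),np.sin(w)
    return np.array([[x+c*i-s*j,y+s*i+c*j] for i,j in((-33,-65),(33,-65),(33,65),(-33,65))])
def fit(c,z,p0,lo=None):
    "fit the 66x130 rectangle by pulling its outline to the steepest image gradient, in world mm"
    g=cv2.GaussianBlur(c["frame"].mean(2).astype(np.float32),(0,0),.7)
    p=np.array(p0,float)
    for r in (14,10,7,7):
        obs=[]
        M=model(p)
        for k in range(4):
            A,B=M[k],M[(k+1)%4]; n=np.array([(B-A)[1],-(B-A)[0]]);n/=np.hypot(*n)
            for f in np.linspace(.1,.9,17):
                q=A+f*(B-A); d=np.linspace(-r,r,81); P=np.c_[q+d[:,None]*n,np.full(81,z)]
                uv=proj(c,P).astype(np.float32); v=cv2.remap(g,uv[None,:,0],uv[None,:,1],1)[0]
                dd=np.gradient(cv2.GaussianBlur(v[None],(0,0),3)[0]); i=np.argmin(dd)
                if dd[i]<-.4 and 3<i<77: obs.append((k,*(q+d[i]*n)))
        obs=np.array(obs)
        def res(p):
            M=model(p);o=[]
            for k,a,b in obs:
                A,B=M[int(k)],M[(int(k)+1)%4];n=np.array([(B-A)[1],-(B-A)[0]]);n/=np.hypot(*n);o.append((np.array([a,b])-A)@n)
            return o
        p=least_squares(res,p,loss="soft_l1",f_scale=1.5).x
    return p,len(obs),np.abs(res(p)).mean(),[int((obs[:,0]==k).sum()) for k in range(4)]
E
python3 - <<'E'
from sheet import *
a=cams.capture("top");b=cams.capture("scene");np.savez("top1.npz",**a);np.savez("scene1.npz",**b)
for c in(a,b): print(fit(c,5,(500,-206,0.0)))
print(proj(a,np.c_[model((505,-206,0)),np.full(4,5)]).round(0).tolist())
cv2.imwrite("pics/s4.png",np.hstack([cv2.resize(a["frame"][190:290,340:480],(400,286)),cv2.resize(b["frame"][140:240,200:340],(400,286))]))
s=readout.get_state();print(s["tcp_pos"],R.from_rotvec(s["tool_rot"]).as_matrix().round(3).tolist(),s["opening"])
E
```

```text
(array([ 5.10361380e+02, -2.03515186e+02, -2.42546439e-02]), 68, np.float64(0.7025729198416226), [17, 17, 17, 17])
(array([ 5.11006696e+02, -2.04527181e+02, -9.82728377e-03]), 37, np.float64(0.7503728728669385), [17, 10, 10, 0])
[[427.0, 244.0], [427.0, 223.0], [387.0, 223.0], [387.0, 243.0]]
[582.95367282 168.46756034 349.94100727] [[0.101, 0.992, -0.073], [0.995, -0.1, 0.026], [0.019, -0.075, -0.997]] 88.14992736436083
```

View pics/s4.png

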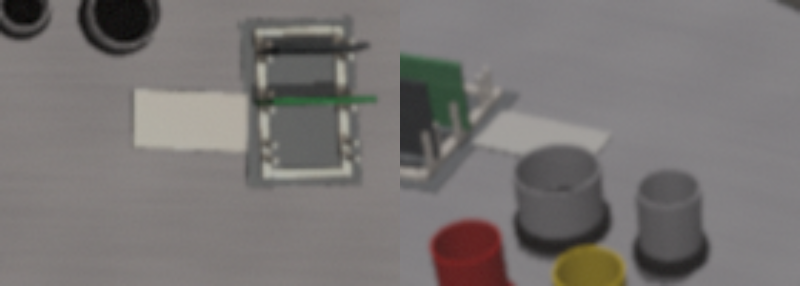

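```bash
cat > d.py <<'E'
from h import *
from plant import readout
from scipy.spatial.transform import Rotation as R
def delta(pos,yaw,tilt=0):
    "units to command from the measured pose; tool y axis at yaw"
    s=readout.get_state()
    y=np.array([np.cos(yaw),np.sin(yaw),0]);z=np.array([0,0,-1.]);T=np.c_[np.cross(y,z),y,z]
    if tilt: T=R.from_rotvec([0,tilt,0]).as_matrix()@T
    r=(R.from_matrix(T)*R.from_rotvec(s["tool_rot"]).inv()).as_rotvec()
    print("rot",(np.degrees(r)/6).round(2),"shift",((np.array(pos)-s["tcp_pos"])/30).round(2),"t",s["t"],s["tcp_pos"].round(1),"yaw",np.arctan2(*R.from_rotvec(s["tool_rot"]).as_matrix()[[1,0],1]).round(3),s["opening"])
E
python3 -c "
from d import *
delta((510.7,-204,290),-.022)"
```

```text
rot [-0.22 -0.71  0.75] shift [ -2.41 -12.42  -2.  ] t 8.15 [583.  168.5 349.9] yaw -0.1 88.14992736436083
```

Request:
drive_tool(targets=[{"ax":-0.22,"ay":-0.71,"az":0.75,"x":-1,"y":-2,"z":0,"jaw":92},{"ax":-0.22,"ay":-0.71,"az":0.75,"x":-1.4,"y":-4,"z":0,"jaw":92},{"ax":-0.22,"ay":-0.71,"az":0.75,"x":-1.8,"y":-6,"z":0,"jaw":92},{"ax":-0.22,"ay":-0.71,"az":0.75,"x":-2.2,"y":-8,"z":0,"jaw":92},{"ax":-0.22,"ay":-0.71,"az":0.75,"x":-2.41,"y":-10,"z":0,"jaw":92},{"ax":-0.22,"ay":-0.71,"az":0.75,"x":-2.41,"y":-12.4,"z":-1,"jaw":92},{"ax":-0.22,"ay":-0.71,"az":0.75,"x":-2.41,"y":-12.4,"z":-2,"jaw":92},{"ax":-0.22,"ay":-0.71,"az":0.75,"x":-2.41,"y":-12.4,"z":-2,"jaw":92},{"ax":-0.22,"ay":-0.71,"az":0.75,"x":-2.41,"y":-12.4,"z":-2,"jaw":92}])

```text
t: 9.28
tcp_pos: [510.4, -203.2, 290.6]
tool_rot: [2.247, 2.196, 0.002]
contact_force: [0.1, 0.4, 0.6]
opening: 91.8
grip_force: 0.0
```

```bash
python3 -c "
from d import *
delta((510.7,-204,200.5),-.022)"
```

```text
rot [-0.01  0.01  0.01] shift [ 0.01 -0.03 -3.  ] t 9.275 [ 510.4 -203.2  290.6] yaw -0.023 91.76654108042962
```

Request:
drive_tool(targets=[{"ax":0,"ay":0,"az":0,"x":0,"y":-0.02,"z":-1,"jaw":92},{"ax":0,"ay":0,"az":0,"x":0,"y":-0.02,"z":-2,"jaw":92},{"ax":0,"ay":0,"az":0,"x":0,"y":-0.02,"z":-2.7,"jaw":92},{"ax":0,"ay":0,"az":0,"x":0,"y":-0.02,"z":-2.98,"jaw":92},{"ax":0,"ay":0,"az":0,"x":0,"y":-0.02,"z":-2.98,"jaw":75},{"ax":0,"ay":0,"az":0,"x":0,"y":-0.02,"z":-2.98,"jaw":60},{"ax":0,"ay":0,"az":0,"x":0,"y":-0.02,"z":-2.98,"jaw":55},{"ax":0,"ay":0,"az":0,"x":0,"y":-0.02,"z":-2.98,"jaw":55},{"ax":0,"ay":0,"az":0,"x":0,"y":-0.02,"z":-2.98,"jaw":55}], newtons=20)

```text
t: 10.4
tcp_pos: [510.6, -203.6, 200.9]
tool_rot: [2.245, 2.197, 0.003]
contact_force: [-0.9, 1.5, 9.6]
opening: 65.6
grip_force: 20.0
```

Request:
drive_tool(targets=[{"ax":0,"ay":0,"az":0,"x":0,"y":0,"z":0.2,"jaw":55},{"ax":0,"ay":0,"az":0,"x":0,"y":0,"z":0.7,"jaw":55},{"ax":0,"ay":0,"az":0,"x":0,"y":0,"z":1.4,"jaw":55},{"ax":0,"ay":0,"az":0,"x":0,"y":0,"z":2,"jaw":55},{"ax":0,"ay":0,"az":0,"x":0,"y":0,"z":2,"jaw":55}])

```text
t: 11.02
tcp_pos: [510.8, -203.6, 261.8]
tool_rot: [2.244, 2.196, 0.004]
contact_force: [-0.3, 0.9, -0.2]
opening: 65.1
grip_force: 20.0
```

```bash
python3 - <<'E'
from h import *
from plant import cams
a=cams.capture("top");b=cams.capture("scene")
cv2.imwrite("pics/s5.png",np.hstack([cv2.resize(a["frame"][170:290,340:480],(400,343)),cv2.resize(b["frame"][100:220,180:320],(400,343))]))
E
```

```text
(no output)
```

View pics/s5.png

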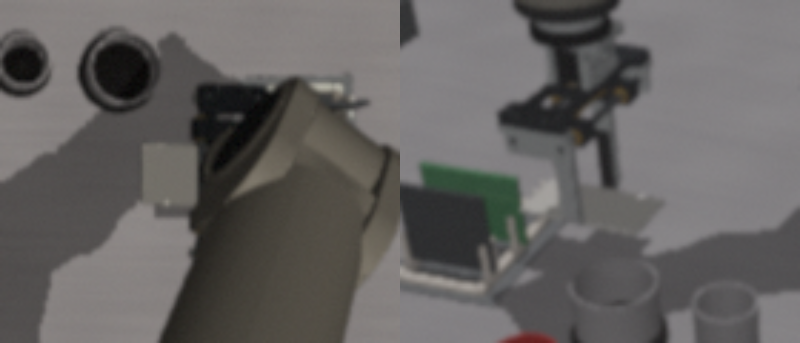

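The sheet is gripped across its width and held level. I carry it over the vibrator.

Request:
drive_tool(targets=[{"ax":0,"ay":0,"az":0,"x":0,"y":0,"z":1,"jaw":55},{"ax":0,"ay":0,"az":0,"x":0.2,"y":0.6,"z":2.2,"jaw":55},{"ax":0,"ay":0,"az":0,"x":0.6,"y":2,"z":2.9,"jaw":55},{"ax":0,"ay":0,"az":0,"x":1,"y":3.6,"z":2.9,"jaw":55},{"ax":0,"ay":0,"az":0,"x":1.4,"y":5.2,"z":2.9,"jaw":55},{"ax":0,"ay":0,"az":0,"x":1.8,"y":6.8,"z":2.9,"jaw":55},{"ax":0,"ay":0,"az":0,"x":2.2,"y":8.4,"z":2.9,"jaw":55},{"ax":0,"ay":0,"az":0,"x":2.6,"y":10,"z":2.9,"jaw":55},{"ax":0,"ay":0,"az":0,"x":3,"y":11.6,"z":2.9,"jaw":55},{"ax":0,"ay":0,"az":0,"x":3.4,"y":13,"z":2.9,"jaw":55},{"ax":0,"ay":0,"az":0,"x":3.65,"y":14,"z":2.9,"jaw":55},{"ax":0,"ay":0,"az":0,"x":3.65,"y":14.32,"z":2.9,"jaw":55}])

```text
t: 12.62
tcp_pos: [619.7, 228.2, 345.8]
tool_rot: [-2.243, -2.199, 0.001]
contact_force: [-0.8, -1.1, -0.9]
opening: 65.6
grip_force: 20.0
```

```bash
python3 -c "
from d import *
delta((620.5,226,312),-.023)"
```

```text
rot [ 0.   -0.01 -0.03] shift [ 0.03 -0.07 -1.13] t 12.625 [619.7 228.2 345.8] yaw -0.02 65.58665651660687
```

Request:
drive_tool(targets=[{"ax":0,"ay":0,"az":-0.03,"x":0.03,"y":-0.05,"z":-0.5,"jaw":55},{"ax":0,"ay":0,"az":-0.03,"x":0.03,"y":-0.05,"z":-1.1,"jaw":55},{"ax":0,"ay":0,"az":-0.03,"x":0.03,"y":-0.05,"z":-1.1,"jaw":55},{"ax":0,"ay":0,"az":-0.03,"x":0.03,"y":-0.05,"z":-1.1,"jaw":55}])

```text
t: 13.12
tcp_pos: [620.9, 223.9, 314.3]
tool_rot: [-2.25, -2.192, -0.001]
contact_force: [0.5, -1.0, -0.6]
opening: 65.1
grip_force: 20.0
```

```bash
python3 - <<'E'
from d import *
from plant import cams
b=cams.capture("scene");np.savez("scene2.npz",**b);a=cams.capture("top");np.savez("top2.npz",**a)
s=readout.get_state();p=s["tcp_pos"];print(p)
zb=p[2]-200.9
# sheet ends in scene view along sheet-top lines near far half (x offset -> camera side)
for c,n in((b,"sc"),(a,"top")):
  for dx in(-25,-15,-5,5,15,25,30):
    x=p[0]+dx; P0=(x,p[1]-90,zb+5);P1=(x,p[1]+90,zb+5)
    g=cv2.GaussianBlur(prof(c,P0,P1)[None],(0,0),4)[0];d=np.gradient(g)
    i=np.argmax(d[:130]);j=270+np.argmin(d[270:]);print(n,dx,"ends",(p[1]-90+180*i/399).round(1),round(d[i],2),(p[1]-90+180*j/399).round(1),round(d[j],2))
cv2.imwrite("pics/s6.png",np.hstack([cv2.resize(b["frame"][150:270,330:450],(400,400),interpolation=2),cv2.resize(a["frame"][150:270,215:335],(400,400),interpolation=2)]))
E
```

```text
[620.95988531 224.25311365 314.73088599]
sc -25 ends 158.2 1.05 288.5 -1.75
sc -15 ends 157.3 0.88 288.1 -3.42
sc -5 ends 156.4 1.29 288.1 -6.17
sc 5 ends 157.7 1.4 288.1 -6.95
sc 15 ends 155.5 1.38 287.6 -7.36
sc 25 ends 155.0 1.51 287.6 -7.16
sc 30 ends 154.1 1.3 287.6 -7.3
top -25 ends 160.9 4.66 303.4 -0.07
top -15 ends 160.4 5.61 311.5 -0.09
top -5 ends 160.0 7.09 256.1 -1.25
top 5 ends 160.0 7.09 260.1 -2.23
top 15 ends 160.4 7.11 264.6 -2.3
top 25 ends 160.4 7.01 265.1 -1.88
top 30 ends 160.4 5.53 265.5 -1.47
```

View pics/s6.png

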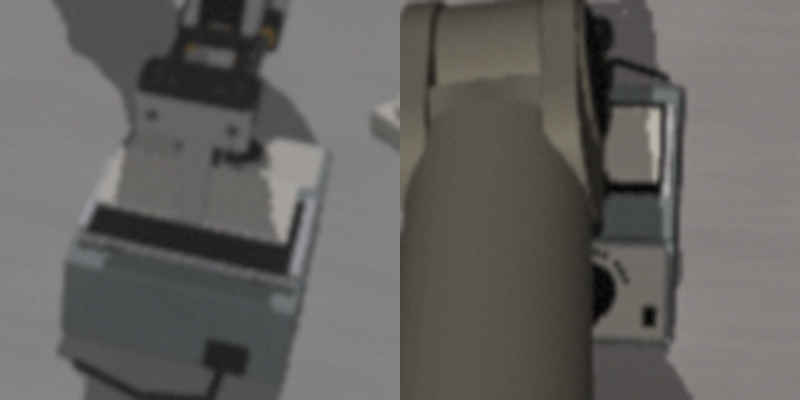

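Scene view: the sheet hovers level over the rubber. Its +y end is about 5 mm inside the lip, and the −y end in the top view about 2.5 mm, so it needs +1.5 mm in y before lowering.

Request:
drive_tool(targets=[{"ax":0,"ay":0,"az":0,"x":0,"y":0.05,"z":-0.1,"jaw":55},{"ax":0,"ay":0,"az":0,"x":0,"y":0.05,"z":-0.3,"jaw":55},{"ax":0,"ay":0,"az":0,"x":0,"y":0.05,"z":-0.5,"jaw":55},{"ax":0,"ay":0,"az":0,"x":0,"y":0.05,"z":-0.56,"jaw":55},{"ax":0,"ay":0,"az":0,"x":0,"y":0.05,"z":-0.56,"jaw":55}])

```text
t: 13.85
tcp_pos: [620.7, 226.0, 297.2]
tool_rot: [-2.249, -2.193, -0.001]
contact_force: [-0.4, -0.1, -0.2]
opening: 65.0
grip_force: 20.0
```

Request:
drive_tool(targets=[{"ax":0,"ay":0,"az":0,"x":0,"y":-0.01,"z":-0.02,"jaw":55},{"ax":0,"ay":0,"az":0,"x":0,"y":-0.01,"z":-0.04,"jaw":55},{"ax":0,"ay":0,"az":0,"x":0,"y":-0.01,"z":-0.06,"jaw":55},{"ax":0,"ay":0,"az":0,"x":0,"y":-0.01,"z":-0.06,"jaw":55}])

```text
t: 14.35
tcp_pos: [620.8, 225.7, 296.1]
tool_rot: [-2.249, -2.193, -0.002]
contact_force: [-3.1, -0.5, 5.6]
opening: 65.4
grip_force: 20.0
```

Request:
drive_tool(targets=[{"ax":0,"ay":0,"az":0,"x":0,"y":0,"z":0,"jaw":70},{"ax":0,"ay":0,"az":0,"x":0,"y":0,"z":0,"jaw":82},{"ax":0,"ay":0,"az":0,"x":0,"y":0,"z":0,"jaw":90},{"ax":0,"ay":0,"az":0,"x":0,"y":0,"z":0,"jaw":90},{"ax":0,"ay":0,"az":0,"x":0,"y":0,"z":0.4,"jaw":90},{"ax":0,"ay":0,"az":0,"x":0,"y":0,"z":1.5,"jaw":90},{"ax":0,"ay":0,"az":0,"x":0,"y":-1.5,"z":2,"jaw":90},{"ax":0,"ay":0,"az":0,"x":0.2,"y":-3.5,"z":2,"jaw":90},{"ax":0,"ay":0,"az":0,"x":0.4,"y":-5.5,"z":2,"jaw":90},{"ax":0,"ay":0,"az":0,"x":0.45,"y":-7.6,"z":2,"jaw":90},{"ax":0,"ay":0,"az":0,"x":0.45,"y":-7.7,"z":2,"jaw":90}])

```text
t: 15.72
tcp_pos: [633.9, -11.0, 357.1]
tool_rot: [2.256, 2.184, 0.001]
contact_force: [0.0, 0.1, 0.2]
opening: 90.1
grip_force: 0.0
```

```bash
python3 - <<'E'
from sheet import *
from d import delta
a=cams.capture("top");b=cams.capture("scene");np.savez("top3.npz",**a);np.savez("scene3.npz",**b)
for c in(a,b): print(fit(c,100,(620,226,-.024)))
# rings against the original frames
o=load("scene")
delta((634,-7.5,300),-.022)
def circ(c,z,p0,r):
    g=cv2.GaussianBlur(c["frame"].mean(2).astype(np.float32),(0,0),.6);p=np.array(p0,float)
    th=np.linspace(0,2*np.pi,72,endpoint=False);rr=np.linspace(r-9,r+9,73);E=[]
    for t in th:
        P=np.c_[p[0]+rr*np.cos(t),p[1]+rr*np.sin(t),np.full(73,z)];uv=proj(c,P).astype(np.float32)
        v=cv2.remap(g,uv[None,:,0],uv[None,:,1],1)[0];d=np.abs(np.gradient(cv2.GaussianBlur(v[None],(0,0),4)[0]));i=d.argmax()
        E.append(p+rr[i]*np.array([np.cos(t),np.sin(t)]))
    E=np.array(E);return least_squares(lambda q:np.hypot(*(E-q[:2]).T)-q[2],[*p,r],loss="soft_l1").x
for z,r in((75,29),):
  for n,c in(("top",load("top")),("sc",load("scene"))): print("ring",n,circ(c,z,(634,-7.5),r))
E
```

```text
(array([ 6.21027508e+02,  2.26312331e+02, -2.96777450e-02]), 68, np.float64(0.8427799619058363), [17, 17, 17, 17])
(array([ 6.24614973e+02,  2.24989930e+02, -2.29935357e-02]), 68, np.float64(0.9351289904948437), [17, 17, 17, 17])
rot [-0.01  0.01  0.05] shift [-0.01 -0.05 -1.88] t 15.825 [634.3  -6.1 356.4] yaw -0.027 90.0032639100165
ring top [638.59057549  -4.00680811  28.89591977]
ring sc [638.31381457  -9.19008112  28.51179307]
```

```bash
python3 - <<'E'
from d import *
def circ(c,z,p0,r,w=6):
    g=cv2.GaussianBlur(c["frame"].mean(2).astype(np.float32),(0,0),.6);p=np.array(p0,float)
    th=np.linspace(0,2*np.pi,72,endpoint=False);rr=np.linspace(r-w,r+w,73)
    for k in range(5):
        E=[]
        for t in th:
            P=np.c_[p[0]+rr*np.cos(t),p[1]+rr*np.sin(t),np.full(73,z)];uv=proj(c,P).astype(np.float32)
            v=cv2.remap(g,uv[None,:,0],uv[None,:,1],1)[0];d=np.abs(np.gradient(cv2.GaussianBlur(v[None],(0,0),4)[0]));i=d.argmax()
            E.append(p+rr[i]*np.array([np.cos(t),np.sin(t)]))
        E=np.array(E);q=least_squares(lambda q:np.hypot(*(E-q[:2]).T)-q[2],[*p,r],loss="soft_l1").x;p=q[:2]
    return q
for n in("top","scene"):
    c=load(n); print(n,"rim29",circ(c,75,(636,-7),29).round(1),"foot",circ(c,0,(636,-7),35).round(1),"inner",circ(c,75,(636,-7),25,4).round(1))
E
```

```text
top rim29 [638.4  -3.7  29.2] foot [634.7  -9.1  35.2] inner [634.2 -10.1  24.2]
scene rim29 [638.9  -8.9  28.8] foot [632.9 -12.4  36.2] inner [633.3 -11.1  24.8]
```

Request:
drive_tool(targets=[{"ax":0,"ay":0,"az":0,"x":0.04,"y":-0.08,"z":-1,"jaw":92},{"ax":0,"ay":0,"az":0,"x":0.04,"y":-0.08,"z":-1.8,"jaw":92},{"ax":0,"ay":0,"az":0,"x":0.04,"y":-0.08,"z":-2.8,"jaw":92},{"ax":0,"ay":0,"az":0,"x":0.04,"y":-0.08,"z":-3.8,"jaw":92},{"ax":0,"ay":0,"az":0,"x":0.04,"y":-0.08,"z":-4.5,"jaw":92},{"ax":0,"ay":0,"az":0,"x":0.04,"y":-0.08,"z":-4.5,"jaw":70},{"ax":0,"ay":0,"az":0,"x":0.04,"y":-0.08,"z":-4.5,"jaw":60},{"ax":0,"ay":0,"az":0,"x":0.04,"y":-0.08,"z":-4.5,"jaw":50},{"ax":0,"ay":0,"az":0,"x":0.04,"y":-0.08,"z":-4.5,"jaw":50},{"ax":0,"ay":0,"az":0,"x":0.04,"y":-0.08,"z":-4.5,"jaw":50}], newtons=20)

```text
t: 17.08
tcp_pos: [635.4, -7.6, 221.4]
tool_rot: [-2.249, -2.193, -0.002]
contact_force: [-4.0, 0.0, 7.3]
opening: 58.0
grip_force: 20.0
```

Request:
drive_tool(targets=[{"ax":0,"ay":0,"az":0,"x":0,"y":0,"z":0.6,"jaw":50},{"ax":0,"ay":0,"az":0,"x":0,"y":0,"z":2,"jaw":50},{"ax":0,"ay":0,"az":0,"x":0,"y":0.2,"z":3.6,"jaw":50},{"ax":0,"ay":0,"az":0,"x":0,"y":1.2,"z":4.5,"jaw":50},{"ax":0,"ay":0,"az":0,"x":-0.1,"y":2.7,"z":4.5,"jaw":50},{"ax":0,"ay":0,"az":0,"x":-0.3,"y":4.2,"z":4.5,"jaw":50},{"ax":0,"ay":0,"az":0,"x":-0.4,"y":5.7,"z":4.5,"jaw":50},{"ax":0,"ay":0,"az":0,"x":-0.46,"y":7,"z":4.5,"jaw":50},{"ax":0,"ay":0,"az":0,"x":-0.46,"y":7.81,"z":4.5,"jaw":50},{"ax":0,"ay":0,"az":0,"x":-0.46,"y":7.81,"z":4.2,"jaw":50},{"ax":0,"ay":0,"az":0,"x":-0.46,"y":7.81,"z":3.8,"jaw":50},{"ax":0,"ay":0,"az":0,"x":-0.46,"y":7.81,"z":3.5,"jaw":50}])

```text
t: 18.58
tcp_pos: [621.7, 225.2, 324.8]
tool_rot: [-2.251, -2.191, 0.0]
contact_force: [-0.4, 0.4, -2.8]
opening: 57.6
grip_force: 20.0
```

```bash
python3 - <<'E'
from sheet import *
from d import delta
delta((621.5,226.7,321.4),-.024)
b=cams.capture("scene");np.savez("scene4.npz",**b)
cv2.imwrite("pics/s7.png",cv2.resize(b["frame"][140:260,330:460],(650,600),interpolation=2))
E
```

```text
rot [-0.   -0.    0.03] shift [-0.01  0.05 -0.11] t 18.575 [621.7 225.2 324.8] yaw -0.027 57.63226380360195
```

View pics/s7.png

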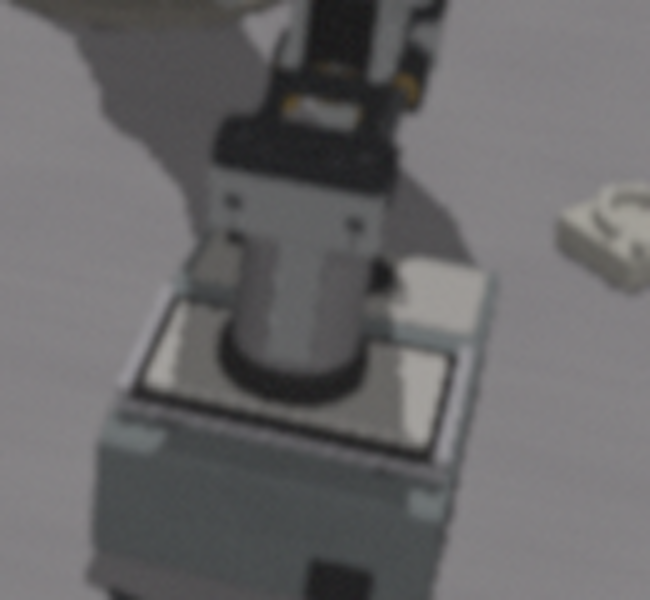

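Ring held upright just above the sheet. Its foot is centred near (293,366) against a sheet middle of about (301,376), so I shift it slightly to +y and lower it.

Request:
drive_tool(targets=[{"ax":0,"ay":0,"az":0,"x":-0.01,"y":0.12,"z":0,"jaw":50},{"ax":0,"ay":0,"az":0,"x":-0.01,"y":0.12,"z":-0.05,"jaw":50},{"ax":0,"ay":0,"az":0,"x":-0.01,"y":0.12,"z":-0.09,"jaw":50},{"ax":0,"ay":0,"az":0,"x":-0.01,"y":0.12,"z":-0.12,"jaw":50},{"ax":0,"ay":0,"az":0,"x":-0.01,"y":0.12,"z":-0.12,"jaw":50}])

```text
t: 19.25
tcp_pos: [621.3, 230.3, 322.0]
tool_rot: [-2.249, -2.193, -0.001]
contact_force: [-0.4, -0.1, -2.3]
opening: 57.7
grip_force: 20.0
```

Request:
drive_tool(targets=[{"ax":0,"ay":0,"az":0,"x":0,"y":-0.04,"z":0,"jaw":50},{"ax":0,"ay":0,"az":0,"x":0,"y":-0.04,"z":-0.03,"jaw":50},{"ax":0,"ay":0,"az":0,"x":0,"y":-0.04,"z":-0.05,"jaw":50},{"ax":0,"ay":0,"az":0,"x":0,"y":-0.04,"z":-0.05,"jaw":50}])

```text
t: 19.75
tcp_pos: [621.4, 228.8, 321.4]
tool_rot: [-2.249, -2.193, -0.002]
contact_force: [-4.4, -2.2, 10.7]
opening: 57.9
grip_force: 20.0
```

Touching. I release and lift away to measure.

Request:
drive_tool(targets=[{"ax":0,"ay":0,"az":0,"x":0,"y":0,"z":0.01,"jaw":62},{"ax":0,"ay":0,"az":0,"x":0,"y":0,"z":0.01,"jaw":75},{"ax":0,"ay":0,"az":0,"x":0,"y":0,"z":0.01,"jaw":90},{"ax":0,"ay":0,"az":0,"x":0,"y":0,"z":0.01,"jaw":90},{"ax":0,"ay":0,"az":0,"x":0,"y":0,"z":0.8,"jaw":90},{"ax":0,"ay":0,"az":0,"x":0,"y":0,"z":2.2,"jaw":90},{"ax":0,"ay":0,"az":0,"x":0,"y":0,"z":3.8,"jaw":90},{"ax":0,"ay":0,"az":0,"x":-1.5,"y":-1.5,"z":4.2,"jaw":70},{"ax":0,"ay":0,"az":0,"x":-3,"y":-3.5,"z":4.2,"jaw":40},{"ax":0,"ay":0,"az":0,"x":-3,"y":-5.5,"z":4.2,"jaw":40},{"ax":0,"ay":0,"az":0,"x":-3,"y":-7.5,"z":4.2,"jaw":40},{"ax":0,"ay":0,"az":0,"x":-3,"y":-7.5,"z":4.2,"jaw":40}])

```text
t: 21.25
tcp_pos: [530.7, -0.5, 447.1]
tool_rot: [2.255, 2.187, 0.003]
contact_force: [0.3, 0.7, 0.4]
opening: 43.6
grip_force: 0.0
```

```bash
python3 - <<'E'
from sheet import *
from d import delta
delta((490,229,330),-.024)
a=cams.capture("top");b=cams.capture("scene");np.savez("top5.npz",**a);np.savez("scene5.npz",**b)
for c in(a,b): print(fit(c,100,(621.5,226,-.024)))
A=cv2.resize(a["frame"][165:260,235:310],(400,507),interpolation=2);B=cv2.resize(b["frame"][150:260,345:432],(400,507),interpolation=2)
cv2.imwrite("pics/s8.png",np.hstack([A,B]))
E
```

```text
rot [-0.01  0.01  0.07] shift [-1.36  7.65 -3.9 ] t 21.25 [ 5.307e+02 -5.000e-01  4.471e+02] yaw -0.031 43.62156044197401
(array([ 6.21310032e+02,  2.26290011e+02, -2.93446193e-02]), 65, np.float64(1.3061722671322973), [17, 14, 17, 17])
(array([ 6.25799333e+02,  2.24935681e+02, -2.19510880e-02]), 58, np.float64(1.1344316457305568), [17, 17, 17, 7])
```

View pics/s8.png

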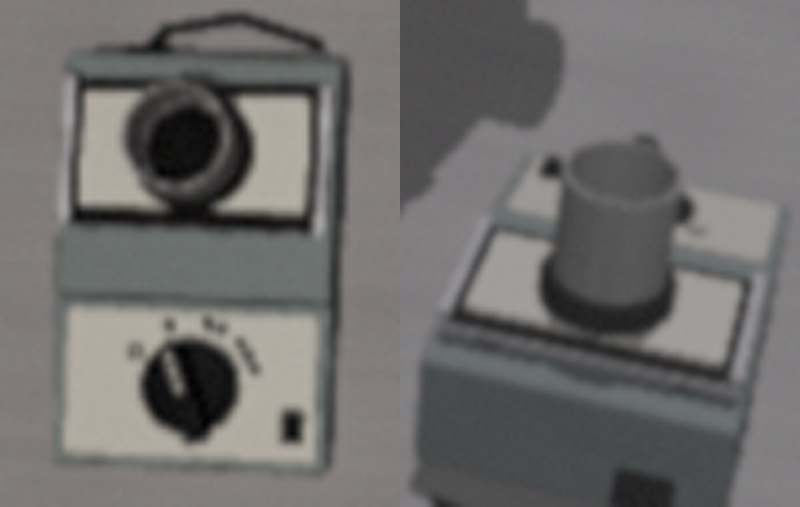

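Views: the ring stands on the sheet, centred to within about 3 mm. The sheet is between the lips. The knob disc is centred at about (190,386) in the left crop, with the white pointer at about 20° left, which is one dot. Now I triangulate the knob.

```bash
python3 - <<'E'
from d import *
a=load("top5");b=load("scene")
np.set_printoptions(precision=1,suppress=True)
# dark blobs: knob in both views
def blob(c,x0,y0,w,h,thr):
    g=cv2.resize(c["frame"].max(2)[y0:y0+h,x0:x0+w],None,fx=4,fy=4,interpolation=2)
    n,l,st,ce=cv2.connectedComponentsWithStats((g<thr).astype(np.uint8));k=1+np.argmax(st[1:,4])
    s=st[k]/4; return s[0]+x0,s[1]+y0,s[0]+s[2]+x0,s[1]+s[3]+y0,ce[k]/4+[x0,y0],st[k,4]/16
for t in(60,80): print("top",blob(a,255,225,25,27,t)); print("sc",blob(b,380,172,40,30,t))
def tri(ps):
    f=lambda X:np.concatenate([proj(c,X)[0]-p for c,p in ps]); r=least_squares(f,[490,228,70]);return r.x,r.fun
print("disc",*tri([(a,[270.6,237.4]),(b,[397.9,193.7])]))
# expected with panel hypotheses: vib frame -> world
w=-.024;O=np.array([560.6,227.1,0]);Rz=R.from_rotvec([0,0,w]).as_matrix()
for h0 in(30,40,50):
    print(h0,"front corners",proj(a,[O+Rz@[-120,80,h0],O+Rz@[-120,-80,h0]]),proj(b,[O+Rz@[-120,80,h0],O+Rz@[-120,-80,h0]]))
for p in((247.3,252),(295.5,253)): 
    for z in(30,40,50): print(p,z,back(a,*p,z),Rz.T@(back(a,*p,z)-O))
E
```

```text
top (np.float64(262.0), np.float64(229.0), np.float64(279.0), np.float64(247.5), array([270.9, 237.9]), np.float64(207.4375))
sc (np.float64(388.5), np.float64(179.5), np.float64(408.0), np.float64(198.25), array([397.9, 191.3]), np.float64(160.125))
top (np.float64(261.75), np.float64(228.75), np.float64(279.25), np.float64(247.75), array([270.7, 237.7]), np.float64(231.8125))
sc (np.float64(388.0), np.float64(177.25), np.float64(408.5), np.float64(198.75), array([398.7, 189.8]), np.float64(242.625))
disc [486.8 228.5  65.7] [ 0.2 -0.   0.1 -0. ]
30 front corners [[246.3 250.9]
 [296.7 252.8]] [[428.6 201. ]
 [371.8 189.5]]
40 front corners [[245.6 251.1]
 [296.4 253. ]] [[429.2 198.1]
 [372.1 186.7]]
50 front corners [[245.  251.2]
 [296.2 253.2]] [[429.9 195.1]
 [372.4 183.7]]
(247.3, 252) 30 [439.2 306.6  30. ] [-123.3   76.5   30. ]
(247.3, 252) 40 [439.7 304.6  40. ] [-122.7   74.6   40. ]
(247.3, 252) 50 [440.3 302.6  50. ] [-122.1   72.6   50. ]
(295.5, 253) 30 [438.1 153.7  30. ] [-120.7  -76.3   30. ]
(295.5, 253) 40 [438.6 153.   40. ] [-120.2  -77.    40. ]
(295.5, 253) 50 [439.2 152.2  50. ] [-119.6  -77.8   50. ]
```

```bash
cat > k.py <<'E'
from d import *
def kd(up,ang=110,G=np.array([482.4,228.7,86.2])):
    B=R.from_rotvec([0,0,-.024])*R.from_rotvec([0,-np.radians(12),0])
    y=B.apply([np.cos(np.radians(ang)),np.sin(np.radians(ang)),0]);ax=B.apply([0,0,1]);z=-ax
    T=R.from_matrix(np.c_[np.cross(y,z),y,z]);s=readout.get_state()
    r=(T*R.from_rotvec(s["tool_rot"]).inv()).as_rotvec();p=G+ax*(180+up)
    print("rot",(np.degrees(r)/6).round(2),"shift",((p-s["tcp_pos"])/30).round(2),"axis",ax.round(3),"target",p.round(1),"tcp",s["tcp_pos"].round(1),"F",s["contact_force"].round(1),"t",s["t"],"q7",s["q"][6])
E
python3 - <<'E'
from k import *
b=load("scene");print(proj(b,[[481.4,228.7,91],[482.4,228.7,86]]))
kd(90);kd(6)
E
```

```text
[[399.64903404 184.75963498]
 [399.34777494 186.53408294]]
rot [-1.97 -1.3  18.29] shift [-3.5   7.57 -3.21] axis [-0.208  0.005  0.978] target [426.3 230.  350.3] tcp [531.3   3.1 446.7] F [ 0.   0.2 -0.4] t 21.35 q7 0.00772501657136174
rot [-1.97 -1.3  18.29] shift [-2.92  7.55 -5.95] axis [-0.208  0.005  0.978] target [443.7 229.6 268.1] tcp [531.3   3.1 446.7] F [ 0.   0.2 -0.4] t 21.35 q7 0.00772501657136174
```

```bash
python3 - <<'E'
from k import *
a=load("top5");b=load("scene")
B=R.from_rotvec([0,0,-.024])*R.from_rotvec([0,-np.radians(12),0])
t=np.linspace(0,2*np.pi,90);P=[np.c_[29*np.cos(t),29*np.sin(t),0*t+h] for h in(0,8)]
c,s=np.cos(np.radians(20)),np.sin(np.radians(20))
P.append(np.array([[i*c-j*s,i*s+j*c,h] for i in(-28,28) for j in(-7,7) for h in(8,34)]));P=B.apply(np.vstack(P))
def bb(cam,X): u=proj(cam,P+X);return np.r_[u.min(0),u.max(0)]
def bbc(o): return o
for oT,oS in(((261.9,228.9,278.9,247.4),(388.3,179.3,408,198.1)),((261.6,228.6,279.1,247.6),(387.9,177.1,408.3,198.6))):
    r=least_squares(lambda X:np.r_[bb(a,X)-oT,bb(b,X)-oS],[487,228,58],loss="soft_l1")
    print(r.x.round(1),"grip",(r.x+B.apply([0,0,29])).round(1),(bb(a,r.x)-oT).round(1),(bb(b,r.x)-oS).round(1))
    r=least_squares(lambda X:np.r_[bb(a,X)-oT],[487,228,58]);print("top only",r.x.round(1))
E
```

```text
[487.6 228.7  63.8] grip [481.6 228.8  92.2] [-0.9 -1.   1.3  1.5] [-1.3 -0.8  1.5  1. ]
top only [485.7 251.5 -96.8]
[488.5 228.4  67.2] grip [482.5 228.5  95.6] [-0.7 -1.   1.   1.1] [-0.9  0.5  1.2 -0.4]
top only [486.5 246.5 -59.4]
```

Request:
drive_tool(targets=[{"ax":-0.2,"ay":-0.13,"az":1.7,"x":-0.5,"y":0.8,"z":0,"jaw":40},{"ax":-0.4,"ay":-0.26,"az":3.4,"x":-1,"y":1.6,"z":0,"jaw":40},{"ax":-0.6,"ay":-0.4,"az":5.1,"x":-1.5,"y":2.4,"z":0,"jaw":40},{"ax":-0.75,"ay":-0.5,"az":6.8,"x":-2,"y":3.2,"z":0,"jaw":40},{"ax":-0.9,"ay":-0.6,"az":8.5,"x":-2.4,"y":4,"z":0,"jaw":40},{"ax":-1.1,"ay":-0.73,"az":10.2,"x":-2.8,"y":4.8,"z":-0.5,"jaw":40},{"ax":-1.3,"ay":-0.85,"az":11.9,"x":-3.1,"y":5.6,"z":-1,"jaw":40},{"ax":-1.47,"ay":-0.97,"az":13.6,"x":-3.3,"y":6.4,"z":-1.5,"jaw":40},{"ax":-1.65,"ay":-1.09,"az":15.3,"x":-3.5,"y":7.1,"z":-2,"jaw":40},{"ax":-1.83,"ay":-1.21,"az":17,"x":-3.5,"y":7.57,"z":-2.5,"jaw":40},{"ax":-1.97,"ay":-1.3,"az":18.29,"x":-3.5,"y":7.57,"z":-3.05,"jaw":40},{"ax":-1.97,"ay":-1.3,"az":18.29,"x":-3.5,"y":7.57,"z":-3.05,"jaw":40}])

```text
t: 22.85
tcp_pos: [425.5, 232.2, 354.0]
tool_rot: [-0.481, 2.897, -0.06]
contact_force: [-0.3, 0.4, -0.0]
opening: 39.9
grip_force: 0.0
```

```bash
python3 -c "
from k import *
G=np.array([482,228.7,91])
kd(40,110,G);kd(6,110,G)"
```

```text
rot [ 0.02 -0.01 -0.04] shift [ 0.36 -0.08 -1.59] axis [-0.208  0.005  0.978] target [436.3 229.8 306.2] tcp [425.5 232.2 354. ] F [-0.3  0.4 -0. ] t 22.85 q7 1.1693945759016275
rot [ 0.02 -0.01 -0.04] shift [ 0.59 -0.09 -2.7 ] axis [-0.208  0.005  0.978] target [443.3 229.6 272.9] tcp [425.5 232.2 354. ] F [-0.3  0.4 -0. ] t 22.85 q7 1.1693945759016275
```

Request:
drive_tool(targets=[{"ax":0,"ay":0,"az":0,"x":0.2,"y":-0.08,"z":-0.8,"jaw":40},{"ax":0,"ay":0,"az":0,"x":0.36,"y":-0.08,"z":-1.6,"jaw":40},{"ax":0,"ay":0,"az":0,"x":0.48,"y":-0.08,"z":-2.2,"jaw":40},{"ax":0,"ay":0,"az":0,"x":0.59,"y":-0.08,"z":-2.7,"jaw":40},{"ax":0,"ay":0,"az":0,"x":0.59,"y":-0.08,"z":-2.7,"jaw":36},{"ax":0,"ay":0,"az":0,"x":0.59,"y":-0.08,"z":-2.7,"jaw":36}])

```text
t: 23.6
tcp_pos: [444.1, 229.0, 274.6]
tool_rot: [-0.477, 2.895, -0.058]
contact_force: [0.4, -0.5, -0.5]
opening: 35.8
grip_force: 0.0
```

Request:
drive_tool(targets=[{"ax":0,"ay":0,"az":0,"x":0,"y":0,"z":0,"jaw":24},{"ax":0,"ay":0,"az":0,"x":0,"y":0,"z":0,"jaw":18},{"ax":0,"ay":0,"az":0,"x":0,"y":0,"z":0,"jaw":8},{"ax":0,"ay":0,"az":0,"x":0,"y":0,"z":0,"jaw":8},{"ax":0,"ay":0,"az":0,"x":0,"y":0,"z":0,"jaw":8}], newtons=20)

```text
t: 24.22
tcp_pos: [443.8, 229.7, 274.3]
tool_rot: [-0.48, 2.895, -0.056]
contact_force: [-3.8, 4.7, 3.6]
opening: 14.2
grip_force: 20.0
```

Request:
drive_tool(targets=[{"ax":0.2,"ay":0,"az":-0.93,"x":0,"y":0,"z":0,"jaw":8},{"ax":0.4,"ay":0,"az":-1.86,"x":0,"y":0,"z":0,"jaw":8},{"ax":0.6,"ay":0,"az":-2.8,"x":0,"y":0,"z":0,"jaw":8},{"ax":0.8,"ay":-0.01,"az":-3.73,"x":0,"y":0,"z":0,"jaw":8},{"ax":1,"ay":-0.02,"az":-4.66,"x":0,"y":0,"z":0,"jaw":8},{"ax":1.2,"ay":-0.03,"az":-5.6,"x":0,"y":0,"z":0,"jaw":8},{"ax":1.39,"ay":-0.03,"az":-6.52,"x":0,"y":0,"z":0,"jaw":8},{"ax":1.39,"ay":-0.03,"az":-6.52,"x":0,"y":0,"z":0,"jaw":8},{"ax":1.39,"ay":-0.03,"az":-6.52,"x":0,"y":0,"z":0,"jaw":8}])

```text
t: 25.35
tcp_pos: [443.8, 229.6, 274.4]
tool_rot: [0.539, 2.884, 0.051]
contact_force: [-3.5, 4.5, 5.1]
opening: 13.6
grip_force: 20.0
```

```bash
python3 -c "
from k import *
kd(6,70,np.array([482,228.7,91]));s=readout.get_state();print(s['torque'],s['opening'],s['grip_force'])"
```

```text
rot [-0.01  0.   -0.03] shift [-0.02  0.   -0.05] axis [-0.208  0.005  0.978] target [443.3 229.6 272.9] tcp [443.8 229.6 274.4] F [-3.5  4.5  5.1] t 25.35 q7 0.7036051214470107
[0.900274   0.94014255 0.20973554] 13.556902771391272 19.991842210292816
```

Turned by 40°. I release, retreat along the knob axis and check the angle.

Request:
drive_tool(targets=[{"ax":0,"ay":0,"az":0,"x":0,"y":0,"z":0,"jaw":22},{"ax":0,"ay":0,"az":0,"x":0,"y":0,"z":0,"jaw":36},{"ax":0,"ay":0,"az":0,"x":0,"y":0,"z":0,"jaw":40},{"ax":0,"ay":0,"az":0,"x":-0.2,"y":0,"z":0.8,"jaw":40},{"ax":0,"ay":0,"az":0,"x":-0.4,"y":0,"z":1.8,"jaw":40},{"ax":0,"ay":0,"az":0,"x":-0.4,"y":0,"z":3.5,"jaw":40},{"ax":0,"ay":0,"az":0,"x":0.5,"y":-2,"z":5,"jaw":40},{"ax":0,"ay":0,"az":0,"x":1.5,"y":-4,"z":5,"jaw":40},{"ax":0,"ay":0,"az":0,"x":2.5,"y":-6,"z":5,"jaw":40},{"ax":0,"ay":0,"az":0,"x":2.5,"y":-8,"z":5,"jaw":40},{"ax":0,"ay":0,"az":0,"x":2.5,"y":-9,"z":5,"jaw":40},{"ax":0,"ay":0,"az":0,"x":2.5,"y":-9,"z":5,"jaw":40}])

```text
t: 26.85
tcp_pos: [518.7, -45.3, 424.2]
tool_rot: [0.55, 2.882, 0.048]
contact_force: [0.4, 0.4, 0.0]
opening: 40.0
grip_force: 0.0
```

```bash
python3 - <<'E'
from sheet import *
a=cams.capture("top")
print(fit(a,100,(621.5,226,-.024)))
B=R.from_rotvec([0,0,-.024])*R.from_rotvec([0,-np.radians(12),0]);G=np.array([482,228.7,91])
t=np.radians(np.arange(-90,91,10))
for n,c in(("before",load("top5")),("now",a)):
    g=c["frame"].mean(2).astype(np.float32);o=[]
    for r in(14,18,22):   # brightness round the bar's top face: the white pointer line
        uv=proj(c,G+B.apply(np.c_[r*np.cos(t),r*np.sin(t),0*t+5])).astype(np.float32);o.append(cv2.remap(g,uv[None,:,0],uv[None,:,1],1)[0])
    print(n,np.c_[np.degrees(t),np.mean(o,0)].round(0).astype(int).tolist())
# drift of sheet+ring patch since before turning the knob
d=np.abs(a["frame"].astype(int)-load("top5")["frame"])[178:212,248:296];print("patch diff mean/max",d.mean().round(2),d.max())
E
```

```text
(array([ 6.21327070e+02,  2.26365793e+02, -2.80093785e-02]), 65, np.float64(1.249664972075804), [17, 14, 17, 17])
before [[-90, 19], [-80, 19], [-70, 21], [-60, 22], [-50, 20], [-40, 20], [-30, 20], [-20, 17], [-10, 12], [0, 17], [10, 49], [20, 94], [30, 92], [40, 52], [50, 27], [60, 19], [70, 19], [80, 23], [90, 29]]
now [[-90, 20], [-80, 21], [-70, 20], [-60, 21], [-50, 21], [-40, 19], [-30, 40], [-20, 90], [-10, 99], [0, 57], [10, 30], [20, 22], [30, 19], [40, 19], [50, 19], [60, 16], [70, 19], [80, 22], [90, 29]]
patch diff mean/max 2.0 12
```

The pointer moved from about +25° to about −14°, one 40° stop, so it rests at two dots. The sheet and ring did not move. I hand the job in.

```bash
python3 -c "
from plant import workorder
print(workorder.sign_off())"
```

```text
the job is handed in; nothing more can be done
None
```

I handed the job in at about 27 s, but no verdict came back: by my camera checks the sheet lies flat between the lips, the slim ring stands within about 3 mm of its middle, and the selector rests at two dots.

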